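# Set the click-ring clearance on the inspection stand

### The arm

A 6-joint arm with a two-finger parallel gripper is mounted at the origin on the work surface. World frame = base frame: x ahead of the robot, y to its left, z up, the work surface at z = 0. Lengths are in m, angles in rad, forces in N, time in s.
With the tool pointing down it reaches from about 0.3 to 0.85 m from the base axis. Payload 4.2 kg.
Tool frame: the origin (TCP) lies on the centre line of the jaws, within the pads' length; the fingertips stand 14 mm ahead of it and the grasp point (between the pads) lies 5 mm behind it (finger_overhang is the distance from the TCP to the fingertips, in m); z points along the fingers, y is the line along which they close (so a half turn about z gives the same grasp; the last joint's range is limited). The gripper opens to 91 mm and grips with 3 to 60 N. Pads are 32 mm wide; open, the fingers measure 118 mm over their backs; the gripper's body (76 mm by 178 mm) begins 60 mm behind the grasp point.
Start: joints at [1.321, 0.32, 1.565, -0, 1.257, -0.02], TCP at [0.131, 0.56, 0.228] pointing down, gripper open.
Joint ranges: [-3.11, 3.11], [-0.84, 2.01], [0.21, 2.61], [-1.34, 4.49], [0.05, 2.63], [-2.56, 2.56]. Speed limits (rad/s): [2.57, 2.57, 3.14, 3.14, 3.14, 3.14].

### API

Orientations are given as a unit quaternion [x, y, z, w].
In Python, from bench import * gives the robot as it stands.
- The arm moves only by the tool move_arm, never from a script. Its argument "series" is a list of rows, each a list of 3 entries, a list of its own where there are three numbers: the opening, from 0 (shut) to 1 (fully open), then the shift along the tool's x, y, z in mm, then the turn, a rotation vector about the tool's x, y, z in degrees. A call has 1 to 5 rows; each row is the pose to reach, as a shift and turn from the pose commanded when the call began, along the tool's axes at that moment; what a row does not reach only later rows make up. A row lasts 1/10 s, in which the tool goes at most 50 mm and 8.59 degrees, less where a joint would pass 70% of its speed; a pose out of reach is approached as far as the arm can. A call with a gripper value outside its range is refused whole. The fingers move at their own pace and stop on an object; "newtons" is the grip in N (left out, the last holds). Time passes only in rows, so rows that repeat a pose let the fingers close. It gives the time, the measured TCP pose, the force, the opening and the grip force at its end, in the units of the state.
- observe(): the state, without advancing time (a new reading comes with each control period).
- camera(name): name is "scene" or "top" or "wrist"; returns the picture (420x560x3 uint8, red, green, blue); there is no depth.
- get_calibration(name): a dict with "fx", "fy", "cx", "cy" (pixels), "xyz" and "attitude" of the camera in the world. Camera axes: x right, y down, z forward; pixel columns grow to the right and rows downward; lengths in m; the calibration is good to about 2 mm. A picture is of the moment at which its call begins: read the wrist's pose just before it. get_calibration takes no time and is no camera call; for the wrist camera it gives the pose at the moment of the call.
- close_job(): hands the job in; it is judged then, once.
Trained networks look in the newest picture that a camera, given by its name, has taken for a name from the list of things; names that differ only in an ending like _2 or _b are one class to them, and where a whole thing is asked for, a point or a joint stands for the part that bears it (a point fixed in the world has none). Each returns a list of dicts, best first, with "confidence" (0 to 1); they miss things now and then, are a little off and sometimes report something else, mostly with a low value. They report only what shows in the picture. A call takes as long as a camera call. They do not tell look-alikes from the thing itself.
- find_in(camera, label): "position" ([x, y, z] in m, in the coordinates of the camera as it stood for that picture, good to about 4 mm: the middle of the surface that is visible of it).
- trace(camera, label): "pixels" (420x560 bool, what is visible of it).
- spot_point(camera, label): "position" ([x, y, z] in m, in the coordinates of the camera as it stood for that picture, good to about 4 mm: a listed point, or the origin of a listed thing).
The state is a dict: "time": time; "q": joint angles; "joint_velocities": joint speeds; "joint_torque": joint torques, N m; "tcp_pos": TCP position; "tcp_rot": TCP orientation; "ft_force": force on the tool from outside, world axes, zero at the start; "torque": the same for the moment, N m; "width": finger opening in m; "grip_force": force on a finger pad.
Only numpy, scipy, OpenCV 4.12 (cv2) and the standard library are available. Lean on these libraries where they do the work, as an engineer would, in place of code of your own. Each camera call takes 0.05 s, during which the arm holds its last target. There are 200 camera calls.

### The job

Turn the knurled click ring on top of the stand clockwise (seen from above) until you feel its foot touch the machined block firmly but gently, then back the ring off three clicks from there and let go. The ring itself carries the small drag hand along: do not touch that hand, and leave the other things on the table where they are.

Things in the scene. Friction and masses are not known exactly. Their poses are not given: they have to be found in the camera images.
- stand: fixed C-shaped setting stand, about 150 x 110 mm base plate 18 mm thick, grey column on its -x side, arm 70 mm wide whose top is 152 mm above the table. Origin: under the ring's axis, at the table; z up, column towards its own -x. It is fixed and never moves during a run, and its yaw varies by up to 0.6 rad
- ring_grip (a point): point on the vertical axis of the click ring, at mid-height for a grasp (187 mm above the table); fixed to the stand, does not turn, rise or sink. The knurled grip is a plain cylinder 52 mm in diameter, 164 to 204 mm above the table; grip it from above across its diameter at any yaw, with 20 to 30 N. Pin and drag hand on top reach up to 213 mm, within 21 mm of the axis
- flange (a point): centre of the scalloped flange under the grip, 73 mm in diameter, 156 to 164 mm above the table: keep fingertips above 166 mm. 18 scallops; a spring plunger on the column side clicks into them, one click every 0.349 rad (20 degrees). Free turning takes a moment that swings within about 0.06 N m either way in every click, so what is read on first gripping may be off by as much
- click_ring (a joint): angle of the click ring, rad, grows clockwise seen from above (closing: the foot goes down 6 mm per rad). It rests in clicks at multiples of 0.349 rad; released between two, it snaps to the nearer one, and let go under load it creeps back. Starts between 0 and 0.8. One grasp turns it about 1.5 rad at most, so a second grasp may be needed
- foot: rubber-faced steel foot, 24 mm in diameter, driven down by the ring; origin: centre of its lower face. It meets the fixed machined block (69 x 56 mm) between 1.6 and 3.0 rad of ring angle, differently each run, known only by feel: from there the ring's moment climbs steadily, 0.1 N m every 0.045 rad. 0.1 to 0.2 N m is a firm touch; above 0.3 N m is too hard
- ring_mark (a point): dark index line on the ring's top near its rim, 21 mm from the axis, 205 mm above the table; turns with the ring. A small upright pin beside it pushes the drag hand ahead of it, clockwise only
- drag_hand: small dark drag hand on top of the ring, 24 x 3 x 4 mm, turning with light friction about the ring's axis; the ring's pin pushes it clockwise and leaves it at the farthest angle reached. Origin: on the axis, 205.5 mm above the table; its x axis points along the hand. It starts ahead (clockwise) of the pin. Not to be touched by the robot
- pointer_tip (a point): tip of the drag hand, 21 mm from the axis. While the pin pushes the hand, this lies directly over ring_mark; after backing off three clicks (60 degrees) they are 21 mm apart
- sphere_stand: loose reference sphere on a stand, round foot 64 mm, 112 mm tall; origin under its centre; leave alone
- joystick: loose dark joystick box 110 x 80 mm, 85 mm tall with its stick; origin under its centre; leave alone
- ring_gauge: loose steel ring gauge, 60 mm outside, 36 mm bore, 18 mm high; origin under its centre; leave alone
- parallel: loose steel parallel bar 100 x 14 x 28 mm high; origin under its centre, x along it; leave alone
There are look-alikes about, which are no part of the job. Leave any orange or red look-alike of the stand alone.

How it is judged:
By the outcome, as a careful person would: the job done as asked, in the order asked, and still so for the second after the job is handed in, with the robot touching nothing.
It also fails if it takes over 64 s, if anything falls off the work surface, if the arm or the gripper's body presses on something with over 40 N, if the wrist force passes 120 N, or if a joint passes its speed limit or range.

## Working session

There is one attempt and no reset: what is moved stays moved. The work goes in short steps, Python scripts to look and compute and a tool call to move; the robot and the scene stay as the last step left them, time stands still between calls to the robot, and variables do not carry over. Pictures are saved under pics/ and viewed, at most 10 in all, crops included, and the job is handed in when it is done.

Besides the shell and the picture viewer there is one more tool, called after "Request:" by a JSON object that holds its "name" and its "arguments", one argument or row to a line. move_arm: Moves the arm, as the interface text tells. Its arguments: {"type":"object","properties":{"series":{"type":"array","items":{"type":"array"}},"newtons":{"type":"number"}},"required":["series"]}

```bash
mkdir -p pics; cat > h.py <<'E'
from bench import *
import numpy as np, cv2
from scipy.spatial.transform import Rotation as R
def cal(n):
    c=get_calibration(n); a=np.array(c["attitude"],float)
    M=R.from_quat(a).as_matrix() if a.size==4 else a.reshape(3,3)
    return c,M,np.array(c["xyz"])
def toW(n,p):
    c,M,t=cal(n); return M@np.array(p)+t
def pix(n,p):
    c,M,t=cal(n); q=M.T@(np.array(p)-t); return np.round([c["fx"]*q[0]/q[2]+c["cx"],c["fy"]*q[1]/q[2]+c["cy"]],1)
def save(n,f):
    im=camera(n); cv2.imwrite("pics/"+f,im[:,:,::-1]); return im
E
python3 - <<'E'
from h import *
a=save("scene","scene0.png"); b=save("top","top0.png")
cv2.imwrite("pics/both0.png",cv2.resize(np.vstack([a,b])[:,:,::-1],(800,1200))[:, :])
print(get_calibration("top"))
for n in("top","scene"):
  for l in("stand","ring_grip","ring_mark","pointer_tip"):
    for d in spot_point(n,l)[:3]:
      w=toW(n,d["position"]); print(n,l,round(d["confidence"],2),w.round(4),pix(n,w))
print(observe())
E
```

```text
{'fx': 438.68169874233877, 'fy': 438.68169874233877, 'cx': 284.3235213894342, 'cy': 203.15102308954906, 'xyz': array([0.46780773, 0.03042094, 1.1238248 ]), 'attitude': array([-0.704763  ,  0.70766564, -0.03785036,  0.03295159])}
top stand 0.73 [0.6024 0.0046 0.0024] [291.2 194.6]
top stand 0.64 [ 0.451  -0.2871 -0.0028] [405.6 253.3]
top ring_grip 0.73 [0.6051 0.0055 0.1896] [292.7 183. ]
top ring_grip 0.61 [ 0.4543 -0.2839  0.1875] [429.3 253. ]
top ring_grip 0.6 [ 0.3701 -0.0321  0.1836] [311.1 293.6]
top ring_mark 0.7 [0.6261 0.0021 0.2076] [294.5 171.9]
top ring_mark 0.58 [ 0.3924 -0.0216  0.2057] [306.7 283.8]
top pointer_tip 0.75 [0.6249 0.0021 0.2077] [294.5 172.5]
top pointer_tip 0.59 [ 0.4752 -0.2796  0.2097] [430.4 243. ]
top pointer_tip 0.58 [ 0.3926 -0.0236  0.206 ] [307.7 283.7]
scene stand 0.67 [ 0.4528 -0.2839 -0.0024] [258.5 159.8]
scene stand 0.65 [ 0.3733 -0.0293  0.0007] [331.8 201. ]
scene stand 0.63 [ 0.6039  0.0024 -0.0018] [269.1 247.1]
scene ring_grip 0.91 [ 0.3735 -0.0312  0.1864] [336.9 152.6]
scene ring_grip 0.87 [ 0.456  -0.2858  0.1796] [255.  112.4]
scen
[... 302 characters left out ...]
5.3]
{'time': 0.5, 'q': array([ 1.32096986e+00,  3.19641330e-01,  1.56458552e+00, -1.84096113e-05,
        1.25741788e+00, -2.00048666e-02]), 'joint_velocities': array([-0.00066354,  0.0004596 , -0.00011062, -0.00194417, -0.0005428 ,
        0.00039424]), 'joint_torque': array([ 7.12039946e-04, -4.11992633e+01, -2.32037580e+01,  7.27706985e-02,
        3.83892003e-02, -3.32318484e-05]), 'tcp_pos': array([0.13098767, 0.55985243, 0.22791892]), 'tcp_rot': array([ 1.14655257e-01,  9.93405341e-01, -2.69800068e-05,  5.17446399e-06]), 'ft_force': array([ 0.07511046, -0.17311971,  0.20589317]), 'torque': array([-0.01569883, -0.05806278, -0.01730974]), 'grip_force': 0.0, 'width': 0.09152391299955735}
```

View pics/top0.png

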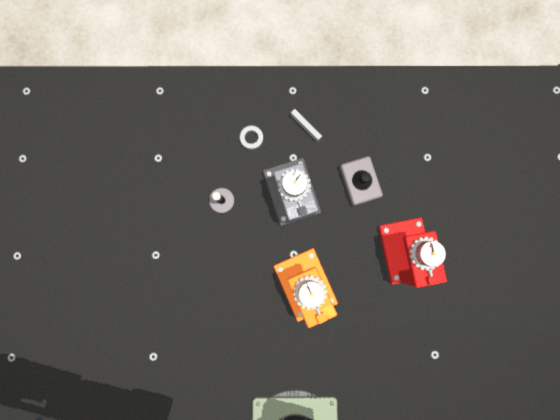

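View pics/scene0.png

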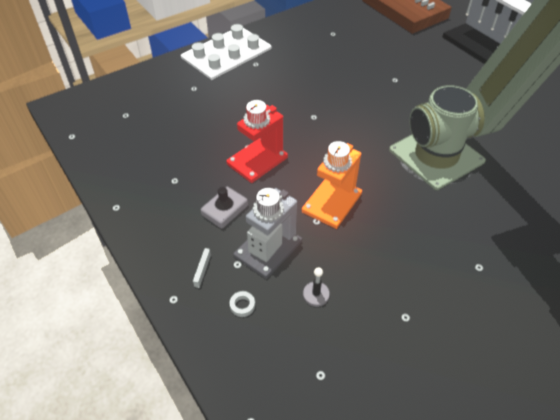

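Three look-alikes in the top picture: grey stand (293,183), orange (311,293) and red (430,253). The grey one fits, because the task rules out orange and red and its column is grey. I'll confirm it in an enlarged crop.

```bash
python3 - <<'E'
import cv2,numpy as np
a=cv2.imread("pics/scene0.png")[165:285,215:315]; b=cv2.imread("pics/top0.png")[145:235,245:335]
cv2.imwrite("pics/crop0.png",np.hstack([cv2.resize(a,(400,480),interpolation=cv2.INTER_CUBIC),cv2.resize(b,(400,480),interpolation=cv2.INTER_CUBIC)]))
E
```

```text
(no output)
```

View pics/crop0.png

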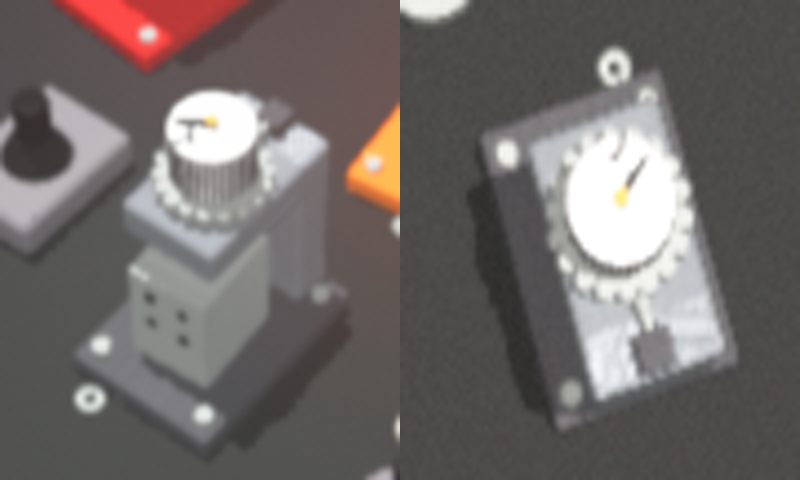

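Request:
{"name": "move_arm", "arguments": {
  "series": [
    [1,[0,0,-50],[0,0,0]],
    [1,[-40,-30,-80],[0,0,0]],
    [1,[-75,-56,-80],[0,0,0]],
    [1,[-110,-82,-80],[0,0,0]],
    [1,[-145,-108,-80],[0,0,0]]
  ]
}}

```text
time: 1.0
tcp_pos: [0.2484, 0.4203, 0.3085]
tcp_rot: [0.114, 0.993, 0.001, 0.0]
ft_force: [0.2, 0.3, 0.1]
width: 0.091
grip_force: 0.0
```

The crop shows the grey stand in both views, with the block under its foot. The drag hand is clockwise ahead of the pin, and the plunger is on the column side, facing the robot. I'll move to a hover above it.

Request:
{"name": "move_arm", "arguments": {
  "series": [
    [1,[-40,-29,0],[0,0,0]],
    [1,[-80,-58,0],[0,0,0]],
    [1,[-120,-88,0],[0,0,0]],
    [1,[-160,-117,0],[0,0,0]],
    [1,[-200,-147,0],[0,0,0]]
  ]
}}

```text
time: 1.5
tcp_pos: [0.4098, 0.2313, 0.3083]
tcp_rot: [0.115, 0.993, 0.0, 0.0]
ft_force: [0.7, 0.4, -0.1]
width: 0.0911
grip_force: 0.0
```

Request:
{"name": "move_arm", "arguments": {
  "series": [
    [1,[-40,-29,0],[0,0,-8]],
    [1,[-80,-58,0],[0,0,-16]],
    [1,[-120,-88,0],[0,0,-24]],
    [1,[-160,-117,0],[0,0,-32]],
    [1,[-195,-143,0],[0,0,-40]]
  ]
}}

```text
time: 2.0
tcp_pos: [0.5605, 0.0557, 0.3082]
tcp_rot: [-0.23, 0.973, 0.0, 0.0]
ft_force: [0.2, 0.3, 0.2]
width: 0.0914
grip_force: 0.0
```

Request:
{"name": "move_arm", "arguments": {
  "series": [
    [1,[0,0,0],[0,0,-8]],
    [1,[0,0,0],[0,0,-16]],
    [1,[0,0,0],[0,0,-21]],
    [1,[0,0,0],[0,0,-21]]
  ]
}}

```text
time: 2.4
tcp_pos: [0.5596, 0.057, 0.3079]
tcp_rot: [-0.4, 0.916, 0.0, -0.0]
ft_force: [-0.4, -0.5, 0.3]
width: 0.0912
grip_force: 0.0
```

```bash
cat > look.py <<'E'
from h import *
import sys
o=observe(); print(o["q"].round(3),o["tcp_pos"].round(4),o["torque"].round(3))
Rt=R.from_quat(o["tcp_rot"]); cams=sys.argv[2:]
for n in cams:
  save(n,f"{n}_{sys.argv[1]}.png")
  for l in("ring_grip","flange","ring_mark","pointer_tip"):
    for d in spot_point(n,l)[:4]:
      w=toW(n,d["position"])
      if np.hypot(w[0]-.604,w[1]-.005)<.06: print(n,l,round(d["confidence"],2),w.round(4),pix(n,w),"tool mm",(Rt.inv().apply(w-o["tcp_pos"])*1e3).round(1))
E
python3 look.py 1 wrist top scene
```

```text
[ 0.081  0.261  1.448  0.     1.433 -2.313] [0.5596 0.057  0.3079] [ 0.056  0.02  -0.017]
wrist ring_grip 0.91 [0.6051 0.0067 0.1858] [195.7 199.4] tool mm [  6.  -67.6 122.1]
wrist ring_mark 0.61 [6.203e-01 1.000e-04 2.056e-01] [168.1 213. ] tool mm [  0.5 -83.2 102.3]
wrist pointer_tip 0.55 [ 0.6257 -0.0062  0.2097] [154.5 213.2] tool mm [  1.5 -91.5  98.2]
scene ring_grip 0.55 [0.6044 0.007  0.1865] [268.7 201.2] tool mm [  6.3 -66.9 121.4]
scene flange 0.74 [0.603  0.0054 0.1595] [269.  207.9] tool mm [  8.5 -66.9 148.4]
scene ring_mark 0.86 [0.6278 0.0021 0.2075] [258.8 198.2] tool mm [ -6.  -87.3 100.3]
scene ring_mark 0.67 [0.6054 0.0049 0.1846] [267.8 201.3] tool mm [  7.2 -69.  123.3]
scene pointer_tip 0.51 [ 0.6267 -0.006   0.2052] [257.3 196.5] tool mm [  0.7 -92.1 102.7]
```

View pics/wrist_1.png

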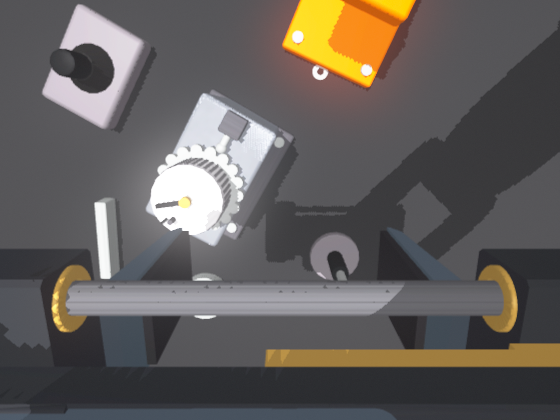

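The wrist picture shows the ring's hub at (185,203), with the hand pointing left from it. The plunger box is at (232,125). I'll refine the axis position from the hub pixels.

```bash
python3 - <<'E'
from h import *
o=observe()
for n,u,v in(("wrist",185,203),("top",294.5,181.9),("scene",267.4,195.3)):
  c,M,t=cal(n); d=M@[(u-c["cx"])/c["fx"],(v-c["cy"])/c["fy"],1]
  p=t+d*(.208-t[2])/d[2]; print(n,p.round(4),R.from_quat(o["tcp_rot"]).inv().apply(p-o["tcp_pos"]).round(4)*1e3)
E
```

```text
wrist [0.6052 0.0032 0.208 ] [  8.6 -70.2 100. ]
top [0.6048 0.0022 0.208 ] [  9.7 -70.6 100. ]
scene [0.6069 0.0061 0.208 ] [  5.3 -69.5 100. ]
```

Request:
{"name": "move_arm", "arguments": {
  "series": [
    [1,[4,-35,0],[0,0,0]],
    [1,[7.5,-69,0],[0,0,0]],
    [1,[7.5,-69,30],[0,0,0]],
    [1,[7.5,-69,50],[0,0,0]],
    [1,[7.5,-69,50],[0,0,0]]
  ]
}}

```text
time: 3.65
tcp_pos: [0.6036, 0.0046, 0.2547]
tcp_rot: [-0.4, 0.916, 0.001, -0.003]
ft_force: [-0.9, 0.2, -0.4]
width: 0.091
grip_force: 0.0
```

```bash
python3 look.py 2 wrist top
```

```text
[-0.011  0.354  1.445  0.     1.349 -2.406] [0.6036 0.0046 0.2547] [0.099 0.096 0.03 ]
wrist ring_grip 0.77 [0.6087 0.0064 0.1894] [282.2 233. ] tool mm [-5.1 -2.9 65.3]
wrist flange 0.49 [0.6104 0.0044 0.1894] [278.6 231.6] tool mm [-4.8 -5.5 65.2]
wrist ring_mark 0.64 [ 6.244e-01 -1.000e-04  2.133e-01] [255.2 254.2] tool mm [-10.9 -18.7  41.2]
wrist pointer_tip 0.8 [ 0.6286 -0.008   0.2162] [239.8 251. ] tool mm [ -7.9 -27.1  38.4]
top ring_grip 0.85 [0.6055 0.0057 0.1896] [292.6 182.8] tool mm [-2.5 -1.  65.1]
top flange 0.6 [6.064e-01 3.000e-04 1.628e-01] [294.8 184.2] tool mm [ 0.8 -5.5 91.9]
top ring_mark 0.79 [0.6276 0.0029 0.2084] [294.1 171.2] tool mm [-15.2 -19.1  46.1]
```

View pics/wrist_2.png

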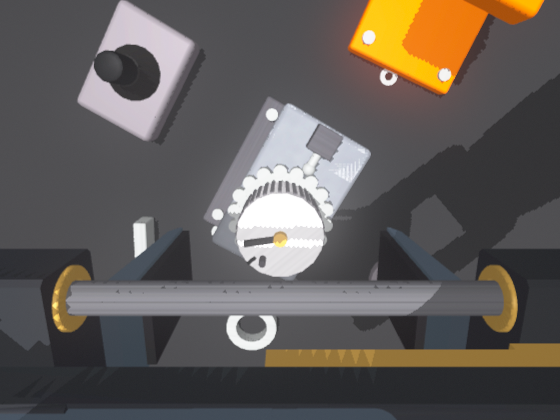

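The ring top is at (281,235) and its hub at (280,239). Both lie close to midway between the fingers.

```bash
python3 - <<'E'
from h import *
o=observe(); c,M,t=cal("wrist")
im=cv2.imread("pics/wrist_2.png").astype(int)
m=((im[:,:,2]>180)&(im[:,:,0]<110)&(im[:,:,1]>120)); m[:180]=0;m[278:]=0;m[:,:240]=0;m[:,320:]=0
vs,us=np.nonzero(m);print(len(us),us.mean(),vs.mean(),o["tcp_rot"])
for u,v,z in((us.mean(),vs.mean(),.208),(281.5,233.5,.204)):
  d=M@[(u-c["cx"])/c["fx"],(v-c["cy"])/c["fy"],1]
  p=t+d*(z-t[2])/d[2]; print(p.round(4),R.from_quat(o["tcp_rot"]).inv().apply(p-o["tcp_pos"]).round(4)*1e3)
E
```

```text
0 nan nan [-4.00587839e-01  9.16258182e-01 -1.93952282e-04  5.38493638e-04]
[nan nan nan] [nan nan nan]
[0.6059 0.003  0.204 ] [ 1.1 -1.8 54.6]<stdin>:5: RuntimeWarning: Mean of empty slice.
  ret = ret.dtype.type(ret / rcount)
<stdin>:6: RuntimeWarning: Mean of empty slice.
```

Request:
{"name": "move_arm", "arguments": {
  "series": [
    [1,[-0.5,-2,30],[0,0,0]],
    [1,[-0.5,-2,60],[0,0,0]],
    [1,[-0.5,-2,75],[0,0,0]],
    [1,[-0.5,-2,75],[0,0,0]],
    [1,[-0.5,-2,75],[0,0,0]]
  ]
}}

```text
time: 4.65
tcp_pos: [0.6073, 0.0039, 0.1836]
tcp_rot: [-0.401, 0.916, -0.0, 0.0]
ft_force: [1.0, 1.0, 0.7]
width: 0.0911
grip_force: 0.0
```

```bash
cat > o.py <<'E'
from h import *
o=observe(); f=R.from_quat(o["tcp_rot"]).inv()
y=f.inv().apply([0,1,0]); az=np.degrees(np.arctan2(y[1],y[0]))
print("t",round(o["time"],2),"tcp",o["tcp_pos"].round(4),"az",az.round(2),"q6",o["q"][5].round(3),"F_tool",f.apply(o["ft_force"]).round(2),"M_tool",f.apply(o["torque"]).round(3),"jt6",o["joint_torque"][5].round(3),"w",round(o["width"],4),"g",round(o["grip_force"],1))
E
python3 o.py
```

```text
t 4.65 tcp [0.6073 0.0039 0.1836] az 137.23 q6 -2.408 F_tool [-1.39 -0.04 -0.75] M_tool [-0.071 -0.024  0.   ] jt6 0.001 w 0.0911 g 0.0
```

Closing to 25 N.

Request:
{"name": "move_arm", "arguments": {
  "series": [
    [0.5,[0,0,0],[0,0,0]],
    [0.5,[0,0,0],[0,0,0]],
    [0.5,[0,0,0],[0,0,0]],
    [0.5,[0,0,0],[0,0,0]],
    [0.5,[0,0,0],[0,0,0]]
  ],
  "newtons": 25
}}

```text
time: 5.15
tcp_pos: [0.607, 0.0039, 0.1832]
tcp_rot: [-0.401, 0.916, -0.0, 0.0]
ft_force: [-0.2, -0.8, -0.4]
width: 0.054
grip_force: 0.0
```

```bash
python3 o.py
```

```text
t 5.15 tcp [0.607  0.0039 0.1832] az 137.22 q6 -2.408 F_tool [ 0.7  -0.39  0.41] M_tool [-0.058  0.026 -0.015] jt6 0.0 w 0.054 g 0.0
```

Request:
{"name": "move_arm", "arguments": {
  "series": [
    [0.4,[0,0,0],[0,0,0]],
    [0.4,[0,0,0],[0,0,0]],
    [0.4,[0,0,0],[0,0,0]]
  ],
  "newtons": 25
}}

```text
time: 5.45
tcp_pos: [0.6065, 0.0043, 0.1831]
tcp_rot: [-0.4, 0.916, 0.001, -0.0]
ft_force: [-2.0, 2.0, 2.4]
width: 0.0516
grip_force: 25.0
```

```bash
python3 o.py
```

```text
t 5.45 tcp [0.6065 0.0043 0.1831] az 137.22 q6 -2.408 F_tool [-0.1   2.83 -2.36] M_tool [-0.76  -0.013  0.089] jt6 -0.037 w 0.0516 g 25.0
```

```bash
cat > r.py <<'E'
from h import *
L=[]
for i in range(4):
  o=observe(); f=R.from_quat(o["tcp_rot"]).inv(); y=f.inv().apply([0,1,0])
  L.append([137.22-np.degrees(np.arctan2(y[1],y[0])),*f.apply(o["ft_force"]),*f.apply(o["torque"]),o["joint_torque"][5],o["grip_force"],o["time"]])
  if i<3: camera("wrist")
L=np.array(L); m=L.mean(0); m[0]%=360
open("log.txt","a").write(" ".join(f"{x:.4f}" for x in m)+"\n")
print("turn %.2f F %.1f %.1f %.1f Mz %.3f (sd %.3f) jt6 %.3f (sd %.3f) g %.1f t %.2f"%(m[0],m[1],m[2],m[3],m[6],L[:,6].std(),m[7],L[:,7].std(),m[8],L[-1,9]))
E
python3 r.py
```

```text
turn 0.00 F -0.1 3.8 -3.3 Mz 0.056 (sd 0.022) jt6 -0.037 (sd 0.000) g 25.0 t 5.60
```

Request:
{"name": "move_arm", "arguments": {
  "series": [
    [0.4,[0,0.5,0],[0,0,4]],
    [0.4,[0,0.5,0],[0,0,4]]
  ]
}}

```text
time: 5.8
tcp_pos: [0.6066, 0.0042, 0.1831]
tcp_rot: [-0.368, 0.93, -0.0, 0.0]
ft_force: [-1.7, 2.1, 3.0]
width: 0.0517
grip_force: 25.0
```

```bash
python3 r.py
```

```text
turn 3.95 F 0.4 3.0 -3.6 Mz -0.008 (sd 0.018) jt6 0.082 (sd 0.115) g 25.0 t 5.95
```

Request:
{"name": "move_arm", "arguments": {
  "series": [
    [0.4,[0,0,0],[0,0,4]],
    [0.4,[0,0,0],[0,0,4]]
  ]
}}

```text
time: 6.15
tcp_pos: [0.6067, 0.0041, 0.1831]
tcp_rot: [-0.336, 0.942, -0.0, 0.0]
ft_force: [-2.5, 2.7, 3.6]
width: 0.0518
grip_force: 25.0
```

```bash
python3 r.py
```

```text
turn 7.92 F 0.7 2.4 -4.1 Mz 0.006 (sd 0.031) jt6 0.069 (sd 0.114) g 25.0 t 6.30
```

Request:
{"name": "move_arm", "arguments": {
  "series": [
    [0.4,[0,0,0],[0,0,4]],
    [0.4,[0,0,0],[0,0,4]]
  ]
}}

```text
time: 6.5
tcp_pos: [0.6068, 0.004, 0.1831]
tcp_rot: [-0.303, 0.953, -0.0, 0.0]
ft_force: [-1.7, 0.7, 3.1]
width: 0.0515
grip_force: 25.0
```

```bash
python3 r.py
```

```text
turn 11.91 F 0.8 1.5 -3.8 Mz 0.050 (sd 0.046) jt6 0.059 (sd 0.112) g 25.0 t 6.65
```

```bash
sed -i 's/m=L.mean(0);/m=L.mean(0); m[7]=np.median(L[:,7]);/; s/L\[:,7\].std()/np.ptp(L[1:,7])/' r.py; python3 r.py
```

```text
turn 11.93 F 0.6 0.8 -3.4 Mz 0.004 (sd 0.013) jt6 -0.031 (sd 0.006) g 25.0 t 6.80
```

Request:
{"name": "move_arm", "arguments": {
  "series": [
    [0.4,[0,0,0],[0,0,4]],
    [0.4,[0,0,0],[0,0,4]]
  ]
}}

```text
time: 7.0
tcp_pos: [0.6069, 0.0039, 0.1831]
tcp_rot: [-0.269, 0.963, -0.0, 0.0]
ft_force: [-0.0, -1.0, 4.9]
width: 0.0518
grip_force: 25.0
```

```bash
python3 r.py
```

```text
turn 15.93 F 1.1 -0.4 -4.3 Mz 0.081 (sd 0.016) jt6 -0.009 (sd 0.067) g 25.0 t 7.15
```

Request:
{"name": "move_arm", "arguments": {
  "series": [
    [0.4,[0,0,0],[0,0,4]],
    [0.4,[0,0,0],[0,0,4]]
  ]
}}

```text
time: 7.35
tcp_pos: [0.607, 0.0038, 0.1831]
tcp_rot: [-0.236, 0.972, -0.001, 0.0]
ft_force: [0.4, -1.7, 3.9]
width: 0.0516
grip_force: 25.0
```

```bash
python3 r.py
```

```text
turn 19.91 F 0.6 -2.6 -4.3 Mz 0.039 (sd 0.014) jt6 0.009 (sd 0.061) g 25.0 t 7.50
```

Request:
{"name": "move_arm", "arguments": {
  "series": [
    [0.4,[0,0,0],[0,0,4]],
    [0.4,[0,0,0],[0,0,4]]
  ]
}}

```text
time: 7.7
tcp_pos: [0.607, 0.0036, 0.1831]
tcp_rot: [-0.202, 0.979, -0.001, 0.0]
ft_force: [1.1, -3.7, 4.1]
width: 0.0517
grip_force: 25.0
```

```bash
python3 r.py
```

```text
turn 23.90 F 0.2 -4.9 -4.1 Mz -0.019 (sd 0.017) jt6 0.048 (sd 0.068) g 25.0 t 7.85
```

Request:
{"name": "move_arm", "arguments": {
  "series": [
    [0.4,[0,0,0],[0,0,4]],
    [0.4,[0,0,0],[0,0,4]]
  ]
}}

```text
time: 8.05
tcp_pos: [0.6071, 0.0035, 0.1831]
tcp_rot: [-0.167, 0.986, -0.001, 0.001]
ft_force: [1.8, -6.1, 3.9]
width: 0.0513
grip_force: 25.0
```

```bash
python3 r.py
```

```text
turn 27.94 F -0.5 -5.6 -4.3 Mz 0.011 (sd 0.026) jt6 0.019 (sd 0.055) g 25.0 t 8.20
```

Request:
{"name": "move_arm", "arguments": {
  "series": [
    [0.4,[0,0,0],[0,0,4]],
    [0.4,[0,0,0],[0,0,4]]
  ]
}}

```text
time: 8.4
tcp_pos: [0.6071, 0.0034, 0.1831]
tcp_rot: [-0.133, 0.991, -0.001, 0.001]
ft_force: [2.7, -5.0, 4.5]
width: 0.0513
grip_force: 25.0
```

```bash
python3 r.py
```

```text
turn 31.94 F -0.3 -6.0 -4.1 Mz 0.017 (sd 0.019) jt6 -0.000 (sd 0.054) g 25.0 t 8.55
```

Request:
{"name": "move_arm", "arguments": {
  "series": [
    [0.4,[0,0,0],[0,0,4]],
    [0.4,[0,0,0],[0,0,4]]
  ]
}}

```text
time: 8.75
tcp_pos: [0.6072, 0.0032, 0.1831]
tcp_rot: [-0.098, 0.995, -0.001, 0.001]
ft_force: [2.4, -7.1, 3.7]
width: 0.0517
grip_force: 25.0
```

```bash
python3 r.py
```

```text
turn 35.95 F -0.9 -6.6 -3.8 Mz 0.071 (sd 0.027) jt6 -0.027 (sd 0.053) g 25.0 t 8.90
```

Request:
{"name": "move_arm", "arguments": {
  "series": [
    [0.4,[0,0,0],[0,0,4]],
    [0.4,[0,0,0],[0,0,4]]
  ]
}}

```text
time: 9.1
tcp_pos: [0.6072, 0.003, 0.1831]
tcp_rot: [-0.063, 0.998, -0.001, 0.001]
ft_force: [2.9, -7.1, 3.6]
width: 0.0515
grip_force: 25.0
```

```bash
python3 r.py
```

```text
turn 39.94 F -1.5 -6.8 -4.2 Mz 0.022 (sd 0.020) jt6 0.012 (sd 0.052) g 25.0 t 9.25
```

Request:
{"name": "move_arm", "arguments": {
  "series": [
    [0.4,[0,-1.3,0],[0,0,2.5]],
    [0.4,[0,-1.3,0],[0,0,5]],
    [0.4,[0,-1.3,0],[0,0,5]]
  ]
}}

```text
time: 9.55
tcp_pos: [0.6072, 0.0028, 0.1831]
tcp_rot: [-0.02, 1.0, -0.0, 0.001]
ft_force: [3.0, -3.5, 4.2]
width: 0.0517
grip_force: 25.0
```

```bash
python3 r.py
```

```text
turn 44.92 F -2.3 -4.1 -3.9 Mz -0.015 (sd 0.030) jt6 0.028 (sd 0.038) g 25.0 t 9.70
```

Request:
{"name": "move_arm", "arguments": {
  "series": [
    [0.4,[0,0,0],[0,0,2.5]],
    [0.4,[0,0,0],[0,0,5]],
    [0.4,[0,0,0],[0,0,5]]
  ]
}}

```text
time: 10.0
tcp_pos: [0.6072, 0.0026, 0.1831]
tcp_rot: [0.024, 1.0, -0.0, 0.001]
ft_force: [2.8, -4.5, 4.1]
width: 0.0517
grip_force: 25.0
```

```bash
python3 r.py
```

```text
turn 49.95 F -3.1 -4.4 -4.3 Mz 0.012 (sd 0.011) jt6 -0.004 (sd 0.035) g 25.0 t 10.15
```

Request:
{"name": "move_arm", "arguments": {
  "series": [
    [0.4,[-0.6,-0.8,0],[0,0,2.5]],
    [0.4,[-0.6,-0.8,0],[0,0,5]],
    [0.4,[-0.6,-0.8,0],[0,0,5]]
  ]
}}

```text
time: 10.45
tcp_pos: [0.6072, 0.0023, 0.1831]
tcp_rot: [0.067, 0.998, 0.0, 0.0]
ft_force: [0.9, -2.2, 4.4]
width: 0.0514
grip_force: 25.0
```

```bash
python3 r.py
```

```text
turn 54.93 F -1.2 -2.6 -4.5 Mz 0.034 (sd 0.032) jt6 -0.024 (sd 0.042) g 25.0 t 10.60
```

Request:
{"name": "move_arm", "arguments": {
  "series": [
    [0.4,[0,0,0],[0,0,2.5]],
    [0.4,[0,0,0],[0,0,5]],
    [0.4,[0,0,0],[0,0,5]]
  ]
}}

```text
time: 10.9
tcp_pos: [0.6072, 0.0021, 0.1831]
tcp_rot: [0.111, 0.994, 0.0, -0.0]
ft_force: [0.6, -4.1, 4.3]
width: 0.0514
grip_force: 25.0
```

```bash
python3 r.py
```

```text
turn 59.92 F -1.7 -3.1 -4.8 Mz 0.026 (sd 0.047) jt6 -0.016 (sd 0.033) g 25.0 t 11.05
```

Request:
{"name": "move_arm", "arguments": {
  "series": [
    [0.4,[0,0,0],[0,0,2.5]],
    [0.4,[0,0,0],[0,0,5]],
    [0.4,[0,0,0],[0,0,5]]
  ]
}}

```text
time: 11.35
tcp_pos: [0.6072, 0.0019, 0.1831]
tcp_rot: [0.154, 0.988, -0.0, -0.0]
ft_force: [0.7, -3.7, 4.4]
width: 0.0516
grip_force: 25.0
```

```bash
python3 r.py
```

```text
turn 64.92 F -1.9 -3.5 -5.2 Mz 0.025 (sd 0.007) jt6 0.012 (sd 0.035) g 25.0 t 11.50
```

Request:
{"name": "move_arm", "arguments": {
  "series": [
    [0.4,[-0.3,-0.6,0],[0,0,2.5]],
    [0.4,[-0.3,-0.6,0],[0,0,5]],
    [0.4,[-0.3,-0.6,0],[0,0,5]]
  ]
}}

```text
time: 11.8
tcp_pos: [0.6071, 0.0017, 0.1831]
tcp_rot: [0.197, 0.98, 0.0, -0.0]
ft_force: [0.7, -3.0, 4.8]
width: 0.0514
grip_force: 25.0
```

```bash
python3 r.py
```

```text
turn 69.92 F -1.5 -2.3 -5.1 Mz 0.029 (sd 0.022) jt6 -0.015 (sd 0.034) g 25.0 t 11.95
```

Request:
{"name": "move_arm", "arguments": {
  "series": [
    [0.4,[0,0,0],[0,0,2.5]],
    [0.4,[0,0,0],[0,0,5]],
    [0.4,[0,0,0],[0,0,5]]
  ]
}}

```text
time: 12.25
tcp_pos: [0.607, 0.0015, 0.1831]
tcp_rot: [0.24, 0.971, 0.0, -0.0]
ft_force: [-0.0, -2.3, 5.9]
width: 0.0516
grip_force: 25.0
```

```bash
python3 r.py
```

```text
turn 74.92 F -1.4 -2.8 -5.5 Mz 0.066 (sd 0.021) jt6 -0.026 (sd 0.035) g 25.0 t 12.40
```

Request:
{"name": "move_arm", "arguments": {
  "series": [
    [0.4,[0,0,0],[0,0,2.5]],
    [0.4,[0,0,0],[0,0,5]],
    [0.4,[0,0,0],[0,0,5]]
  ]
}}

```text
time: 12.7
tcp_pos: [0.6069, 0.0014, 0.1831]
tcp_rot: [0.281, 0.96, -0.0, -0.0]
ft_force: [0.2, -4.6, 5.4]
width: 0.052
grip_force: 25.0
```

```bash
python3 r.py
```

```text
turn 79.88 F -2.3 -3.5 -5.6 Mz -0.166 (sd 0.016) jt6 0.164 (sd 0.033) g 25.0 t 12.85
```

```bash
python3 r.py
```

```text
turn 79.87 F -1.9 -3.4 -5.6 Mz -0.123 (sd 0.019) jt6 0.144 (sd 0.000) g 25.0 t 13.00
```

Request:
{"name": "move_arm", "arguments": {
  "series": [
    [0.4,[0,0,0],[0,0,-1.5]],
    [0.4,[0,0,0],[0,0,-1.5]],
    [0.4,[0,0,0],[0,0,-1.5]]
  ]
}}

```text
time: 13.3
tcp_pos: [0.6069, 0.0014, 0.1831]
tcp_rot: [0.269, 0.963, -0.0, -0.0]
ft_force: [0.0, -3.0, 5.7]
width: 0.0518
grip_force: 25.0
```

```bash
python3 r.py
```

```text
turn 78.38 F -1.4 -2.8 -5.7 Mz -0.151 (sd 0.016) jt6 0.138 (sd 0.000) g 25.0 t 13.45
```

Request:
{"name": "move_arm", "arguments": {
  "series": [
    [0.4,[0,0,0],[0,0,-1.5]],
    [0.4,[0,0,0],[0,0,-1.5]],
    [0.4,[0,0,0],[0,0,-1.5]]
  ]
}}

```text
time: 13.75
tcp_pos: [0.6069, 0.0015, 0.1831]
tcp_rot: [0.256, 0.967, -0.0, -0.0]
ft_force: [0.4, -3.2, 5.8]
width: 0.0516
grip_force: 25.0
```

```bash
python3 r.py; python3 - <<'E'
from h import *
a=save("wrist","w3.png"); b=save("top","t3.png"); c=save("scene","s3.png")
f=lambda x:cv2.resize(x,(400,300),interpolation=cv2.INTER_CUBIC)
cv2.imwrite("pics/mix3.png",np.vstack([np.hstack([f(a),f(a[200:320,200:360])]),np.hstack([f(b[145:220,245:345]),f(c[165:225,230:310])])])[:,:,::-1])
E
```

```text
turn 76.89 F -1.7 -3.0 -5.6 Mz -0.068 (sd 0.027) jt6 0.075 (sd 0.000) g 25.0 t 13.90
```

View pics/mix3.png

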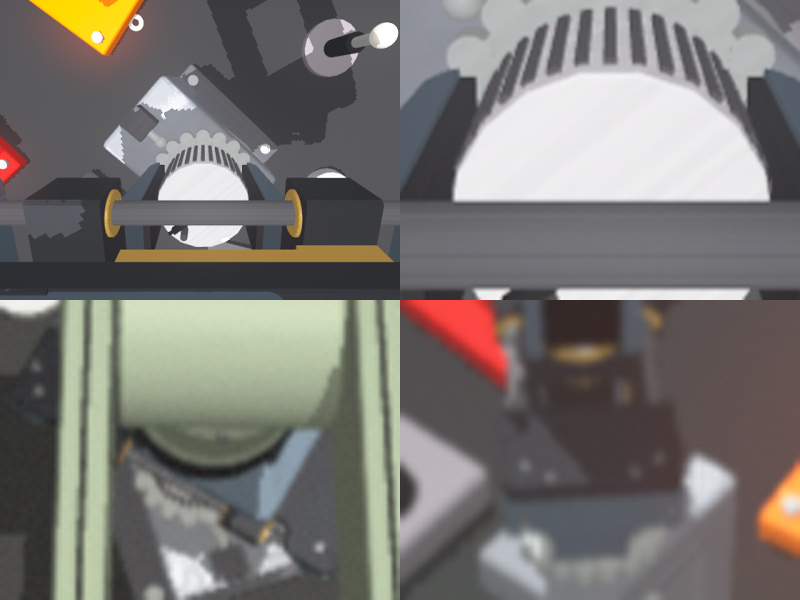

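The wrist view shows the hand over the mark at about (178,232) of the resized frame, so the pin is carrying it, and nothing else is touching the gripper. The peak moment was about 0.15–0.18 N m at 79.9°, which is a firm touch. I'll back off to 60° behind that peak.

Request:
{"name": "move_arm", "arguments": {
  "series": [
    [0.4,[0,0,0],[0,0,-6]],
    [0.4,[0,0,0],[0,0,-12]],
    [0.4,[0,0,0],[0,0,-18]],
    [0.4,[0,0,0],[0,0,-24]],
    [0.4,[0,0,0],[0,0,-28]]
  ]
}}

```text
time: 14.55
tcp_pos: [0.6072, 0.0025, 0.1831]
tcp_rot: [0.013, 1.0, 0.001, -0.0]
ft_force: [1.1, -0.1, 4.5]
width: 0.0515
grip_force: 25.0
```

Request:
{"name": "move_arm", "arguments": {
  "series": [
    [0.4,[0,0,0],[0,0,-6]],
    [0.4,[0,0,0],[0,0,-12]],
    [0.4,[0,0,0],[0,0,-18]],
    [0.4,[0,0,0],[0,0,-24]],
    [0.4,[0,0,0],[0,0,-27]]
  ]
}}

```text
time: 15.05
tcp_pos: [0.607, 0.0036, 0.1831]
tcp_rot: [-0.221, 0.975, 0.002, 0.0]
ft_force: [-0.2, 2.1, 5.4]
width: 0.0517
grip_force: 25.0
```

Request:
{"name": "move_arm", "arguments": {
  "series": [
    [0.4,[0,0,0],[0,0,-1]],
    [0.4,[0,0,0],[0,0,-2]],
    [0.4,[0,0,0],[0,0,-2]],
    [0.4,[0,0,0],[0,0,-2]]
  ]
}}

```text
time: 15.45
tcp_pos: [0.607, 0.0036, 0.1831]
tcp_rot: [-0.236, 0.972, 0.002, 0.0]
ft_force: [-0.1, 3.2, 5.5]
width: 0.0514
grip_force: 25.0
```

```bash
python3 r.py
```

```text
turn 19.91 F -1.5 2.6 -5.6 Mz 0.032 (sd 0.027) jt6 -0.034 (sd 0.000) g 25.0 t 15.60
```

Request:
{"name": "move_arm", "arguments": {
  "series": [
    [1,[0,0,0],[0,0,0]],
    [1,[0,0,0],[0,0,0]],
    [1,[0,0,0],[0,0,0]],
    [1,[0,0,0],[0,0,0]],
    [1,[0,0,0],[0,0,0]]
  ]
}}

```text
time: 16.1
tcp_pos: [0.6072, 0.0015, 0.1826]
tcp_rot: [-0.235, 0.972, 0.0, -0.0]
ft_force: [0.1, 0.6, -0.7]
width: 0.0882
grip_force: 0.0
```

Request:
{"name": "move_arm", "arguments": {
  "series": [
    [1,[0,0,-20],[0,0,0]],
    [1,[0,0,-60],[0,0,0]],
    [1,[0,0,-100],[0,0,0]],
    [1,[0,0,-125],[0,0,0]],
    [1,[0,0,-125],[0,0,0]]
  ]
}}

```text
time: 16.6
tcp_pos: [0.609, 0.0014, 0.3125]
tcp_rot: [-0.235, 0.972, -0.001, 0.004]
ft_force: [0.2, 1.2, 0.6]
width: 0.0914
grip_force: 0.0
```

Request:
{"name": "move_arm", "arguments": {
  "series": [
    [1,[40,-10,0],[0,0,0]],
    [1,[70,-20,0],[0,0,0]],
    [1,[70,-20,0],[0,0,0]]
  ]
}}

```text
time: 16.9
tcp_pos: [0.5515, -0.0503, 0.3072]
tcp_rot: [-0.234, 0.972, 0.0, -0.002]
ft_force: [0.7, 0.2, 1.2]
width: 0.0909
grip_force: 0.0
```

```bash
python3 look.py 4 wrist top scene; python3 - <<'E'
from h import *
a,b,c=[cv2.imread(f"pics/{n}_4.png") for n in("wrist","top","scene")]
f=lambda x:cv2.resize(x,(400,300),interpolation=cv2.INTER_CUBIC)
u,v=[int(x) for x in pix("wrist",[.606,.003,.205])]; u=min(max(u,80),480); v=min(max(v,60),360)
cv2.imwrite("pics/mix4.png",np.vstack([np.hstack([f(a),f(a[v-60:v+60,u-80:u+80])]),np.hstack([f(b[145:220,245:345]),f(c[165:225,230:310])])]))
print(u,v)
E
```

```text
[-1.110e-01  2.490e-01  1.467e+00 -1.000e-03  1.429e+00 -2.154e+00] [ 0.5515 -0.0503  0.3072] [ 0.083 -0.038 -0.004]
wrist flange 0.86 [0.6056 0.0028 0.159 ] [309.  275.2] tool mm [-72.8  22.5 148. ]
wrist ring_mark 0.58 [ 0.6232 -0.0049  0.2016] [293.2 312.3] tool mm [-84.9   7.7 105.4]
top ring_grip 0.74 [0.6042 0.003  0.1889] [293.8 183.5] tool mm [-71.6  23.4 118. ]
top flange 0.63 [6.063e-01 4.000e-04 1.602e-01] [294.7 184.4] tool mm [-72.3  20.1 146.8]
top ring_mark 0.7 [ 0.6226 -0.0039  0.2065] [297.3 173.7] tool mm [-84.8   8.8 100.4]
top pointer_tip 0.48 [ 0.6236 -0.0092  0.2069] [299.8 173.2] tool mm [-83.2   3.7 100.1]
scene ring_grip 0.91 [0.6054 0.0051 0.1862] [267.9 200.9] tool mm [-73.6  24.7 120.7]
scene ring_grip 0.6 [0.605  0.0041 0.1609] [268.  207.6] tool mm [-72.9  23.9 146.1]
scene flange 0.89 [0.6064 0.0043 0.1628] [267.5 207.4] tool mm [-74.2  23.5 144.2]
scene ring_mark 0.73 [ 0.6264 -0.0058  0.2071] [257.4 195.9] tool mm [-87.3   5.4  99.8]
scene pointer_tip 0.45 [ 0.6089 -0.0186  0.2062] [260.8 189.5] tool mm [-65.8   2.  100.8]
scene pointer_tip 0.32 [ 0.6055  0.0012 -0.0008] [268.3 246.8] tool mm [-72.5  21.  307.8]
313 301
```

View pics/mix4.png

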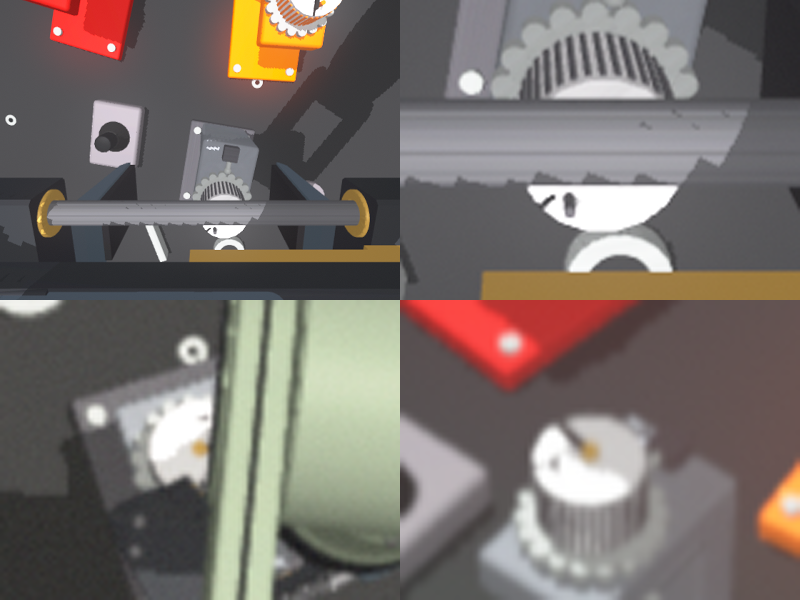

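The ring stayed put on release, and the hand and mark now stand apart. I'll clear the arm from the view and measure the angle between them.

Request:
{"name": "move_arm", "arguments": {
  "series": [
    [1,[-14,45,-20],[0,0,0]],
    [1,[-28,90,-40],[0,0,0]],
    [1,[-42,135,-40],[0,0,0]],
    [1,[-56,180,-40],[0,0,0]],
    [1,[-56,180,-40],[0,0,0]]
  ]
}}

```text
time: 18.15
tcp_pos: [0.5206, 0.1422, 0.3482]
tcp_rot: [-0.238, 0.971, 0.001, 0.0]
ft_force: [0.7, -0.4, 0.2]
width: 0.0913
grip_force: 0.0
```

```bash
cat > rect.py <<'E'
from h import *
def rect(n,im,z=.205,c0=(.606,.003),h=.034,s=400):
  W=np.array([[c0[0]+h,c0[1]+h,z],[c0[0]+h,c0[1]-h,z],[c0[0]-h,c0[1]-h,z],[c0[0]-h,c0[1]+h,z]])
  P=np.float32([pix(n,w) for w in W]); H=cv2.getPerspectiveTransform(P,np.float32([[0,0],[s,0],[s,s],[0,s]]))
  return cv2.warpPerspective(im,H,(s,s),flags=cv2.INTER_CUBIC)
E
python3 look.py 5 top scene; python3 - <<'E'
from rect import *
cv2.imwrite("pics/rect5.png",np.hstack([rect(n,cv2.imread(f"pics/{n}_5.png")) for n in("top","scene")]))
E
```

```text
[ 0.244  0.212  1.416  0.003  1.513 -1.809] [0.5206 0.1422 0.3482] [-0.006  0.005  0.045]
top ring_grip 0.65 [0.6045 0.0021 0.1906] [294.3 183.2] tool mm [  -9.3 -163.3  157.2]
top flange 0.82 [0.6068 0.0031 0.1628] [293.5 184. ] tool mm [ -11.8 -163.6  185. ]
top pointer_tip 0.51 [ 0.6093 -0.0159  0.2074] [303.  179.8] tool mm [  -5.3 -181.5  140.4]
scene ring_grip 0.71 [0.6057 0.0063 0.1827] [268.1 202.3] tool mm [ -12.3 -160.3  165.1]
scene flange 0.94 [0.6025 0.0028 0.1608] [268.5 206.8] tool mm [  -7.8 -161.9  187. ]
scene pointer_tip 0.42 [ 0.611  -0.0187  0.2043] [260.1 190.4] tool mm [  -5.4 -184.8  143.5]
```

View pics/rect5.png

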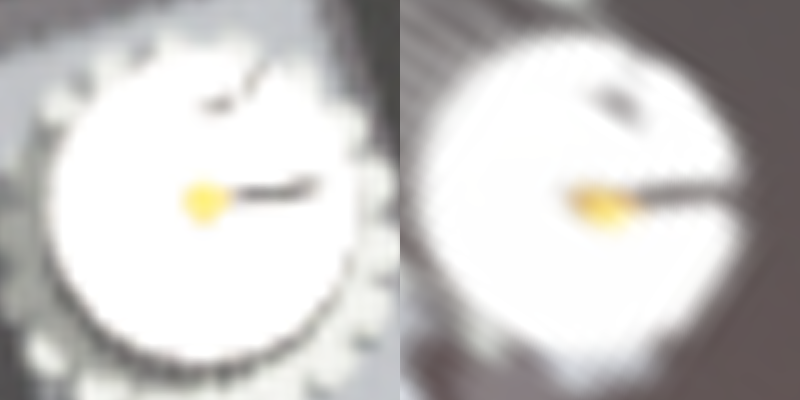

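In the rectified top view the hub is at (204,202), the hand tip at (315,183), about 80° clockwise from up, and the index line at (258,75), about 23°. They are about 57° apart, so three clicks within reading error. The arm is clear, so I'll hand it in.

```bash
python3 -c "
from bench import *
print(close_job())"
```

```text
the job is handed in; nothing more can be done
None
```

I turned the ring clockwise until its foot touched the block at about 0.15–0.18 N m, backed it off three clicks (about 57° between hand and mark in the final picture), let go, and handed the job in; no verdict was returned.

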